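# Lever open the clamped steel tin

### The arm

A 7-joint arm with a two-finger parallel gripper is mounted at the origin on the work surface. World frame = base frame: x ahead of the robot, y to its left, z up, the work surface at z = 0. Lengths are in m, angles in rad, forces in N, time in s.
With the tool pointing down it reaches from about 0.4 to 0.85 m from the base axis. Payload 4.5 kg.
Tool frame: the origin (TCP) lies midway between the tips of the shut fingers; the grasp point (between the pads) lies 19 mm behind it; z points along the fingers, y is the line along which they close (so a half turn about z gives the same grasp; the last joint's range is limited). The gripper opens to 88 mm and grips with 3 to 60 N. Pads are 18 mm wide; open, the fingers measure 123 mm over their backs; the gripper's body (75 mm by 187 mm) begins 45 mm behind the grasp point.
Start: joints at [1.248, 0.689, -0.195, 1.565, 0.157, 0.902, -0.215], TCP at [0.218, -0.586, 0.239] pointing down, gripper open.
Joint ranges: [-3.01, 3.01], [-0.46, 2.08], [-1.47, 1.51], [0.13, 2.56], [-1, 4.14], [0.04, 2.09], [-2.66, 2.66]. Speed limits (rad/s): [2.57, 2.57, 3.14, 3.14, 3.14, 3.14, 3.14].

### API

Orientations are given as a unit quaternion [x, y, z, w].
In Python, from plant import sensors, eyes, finish_job gives the robot as it stands.
- The arm moves only by the tool send_rows, never from a script. Its argument "rows" is text: rows parted by semicolons, each of 4 numbers parted by spaces: the shift along the tool's x, y, z normalised to -1 to 1, where 1 is 30 cm, then the turn about the tool's z normalised to -1 to 1, where 1 is 2 pi rad. A call has 1 to 10 rows; each row is the pose to reach, as a shift and turn from the pose commanded when the call began, along the tool's axes at that moment, turning the shorter way round; what a row does not reach only later rows make up. A row lasts 1/12 s, in which the tool goes at most 41.7 mm and 7.16 degrees, less where a joint would pass 70% of its speed; a pose out of reach is approached as far as the arm can. A call with a number of a shift or a turn outside -1 to 1 is refused whole. A call with a gripper value outside its range is refused whole. "jaw" is the closure, from -1 (fully open) to 1 (shut), set as the call begins (left out, the last holds). The fingers move at their own pace and stop on an object; "force" is the grip in N (left out, the last holds). Time passes only in rows, so rows that repeat a pose let the fingers close. It gives the time, the measured TCP pose, the force, the opening and the grip force at its end, in the units of the state.
- sensors.get_state(): the state, without advancing time (a new reading comes with each control period).
- eyes.snapshot(name): name is "side" or "top" or "wrist"; returns (picture, depth): 400x640x3 uint8, red, green, blue; 400x640 float32, m along the optical axis (not along the pixel's ray), 0 where there is no reading.
- eyes.calibration(name): a dict with "fov_y" (degrees; the focal length in pixels is half the picture's height over the tangent of half this angle, whatever the lens; pixels are square), "cx", "cy" (the principal point, pixels), "world_from_camera" (4x4, takes a point from camera to world coordinates). Camera axes: x right, y down, z forward; pixel columns grow to the right and rows downward; lengths in m; the calibration is good to about 2 mm. A picture is of the moment at which its call begins: read the wrist's pose just before it. calibration takes no time and is no camera call; for the wrist camera it gives the pose at the moment of the call.
- finish_job(): hands the job in; it is judged then, once.
The state is a dict: "clock": time; "q": joint angles; "qd": joint speeds; "joint_torque": joint torques, N m; "tool_pos": TCP position; "eef_rot": TCP orientation; "contact_force": force on the tool from outside, world axes, zero at the start; "moment": the same for the moment, N m; "opening": opening from 0.0 (shut) to 1.0 (fully open); "finger_force": force on a finger pad.
Only numpy, scipy, OpenCV 4.12 (cv2) and the standard library are available. Lean on these libraries where they do the work, as an engineer would, in place of code of your own. Each camera call takes 0.05 s, during which the arm holds its last target. There are 200 camera calls.

### The job

Take the flat-bladed opener from the cork mat, slip its blade into the gap under the tab of the steel tin's hinged lid and lever the lid up, then keep swinging it with the opener until it stands upright or further back. Then lay the opener flat on the cork mat again and let go. Only the opener may touch the tin, its board and clamp, never the hand itself, and leave the stapler, tape gun and marker pens where they are.

Things in the scene. Friction and masses are not known exactly. Their poses are not given: they have to be found in the camera images.
- tin: Fixed stainless tin, 120 mm (x) by 150 mm (y), walls from z = 26 to 88 mm, its front to -x (outer face at x = -60 mm). It stands on a bamboo board 160 x 230 mm, top at z = 26 mm, held at the -y edge by a silver clamp (out to y = -136, up to z = 82 mm). Closed lid: steel plate, z = 88 to 92 mm, hinged at the back. Origin: under the centre of tin and board, on the work surface; z up.
- lid (a joint): Lid angle in rad about the hinge along the tin's back edge (parallel to the tin's y): 0 closed, 1.57 upright, 1.9 the stop. Stiff friction hinge: the lid stays at any angle; about 2.5 N (2 to 3.5 N) at the tab lifts it.
- lid_hinge (a point): Middle of the hinge line: in the tin's frame x = +60 mm, y = 0, z = 90 mm (mid-thickness of the lid plate). Does not move.
- gap (a point): Fixed point in the middle of the gap for the blade, at its fulcrum: in the tin's frame x = -72, y = 0, z = 83 mm; axes as the tin's. Above: the tab, 70 mm wide, jutting from x = -60 to -79 mm, underside z = 88. Below: a steel ledge 100 mm wide, from x = -60 to -72, top z = 78. The gap is 10 mm high, open to the front (-x), closed by the front wall at x = -60.
- lid_tab (a point): Front edge of the lid's tab, mid-width, mid-thickness; moves with the lid, 139 mm from the hinge line. Its axes are the lid's, those of the tin when closed.
- tool: Opener, 190 mm long, about 0.13 kg, loose, flat on the mat: dark wooden handle 100 (x) x 24 (y) x 20 mm (z), then a neck and a straight flat steel blade 30 mm wide, 2.5 mm thick, at the handle's mid-height. Origin: underside of the handle, mid-length, 4 mm above the work surface at the start; handle x = -50 to 50, neck to 62, blade to 140 mm; z up. Grip across the 24 mm.
- tool_grip (a point): A good place to grip the handle, near the centre of mass: in the tool's frame x = +10 mm, y = 0, z = 10 mm (mid-height).
- tool_tip (a point): Middle of the blade's end edge: in the tool's frame x = +140 mm, y = 0, z = 10 mm; 130 mm ahead of tool_grip.
- mat: Fixed cork mat 220 mm (x) x 100 mm (y) x 4 mm, flat on the work surface; origin at the centre of its underside. The opener starts on it, handle centre about 20 mm behind the mat's centre, blade roughly towards the mat's +x.
- stapler: Yellow stapler 150 x 40 x 52 mm, loose bystander. Origin: centre of its underside.
- tape_gun: White tape gun about 220 x 58 x 92 mm, loose bystander. Origin: underside, below the roll's centre; grip to its -x.
- marker0: Violet marker pen standing upright, 28 mm across, 130 mm tall, loose bystander. Origin: centre of its foot.
- marker1: The other violet marker pen, the same.
There are look-alikes about, which are no part of the job. Of the things that look like the tool, the middle-sized one is meant.

How it is judged:
By the outcome, as a careful person would: the job done as asked, in the order asked, and still so for the second after the job is handed in, with the robot touching nothing.
It also fails if it takes over 54 s, if anything falls off the work surface, if the arm or the gripper's body presses on something with over 40 N, if the wrist force passes 120 N, or if a joint passes its speed limit or range.

## Working session

There is one attempt and no reset: what is moved stays moved. The work goes in short steps, Python scripts to look and compute and a tool call to move; the robot and the scene stay as the last step left them, time stands still between calls to the robot, and variables do not carry over. Pictures are saved under pics/ and viewed, at most 10 in all, crops included, and the job is handed in when it is done.

Besides the shell and the picture viewer there is one more tool, called after ">>>" as name(argument=value, ...) on one line, values as JSON. send_rows: Moves the arm, as the interface text tells. Scaled input: -1 to 1 covers 30 cm each way for a shift and 2 pi rad each way for a turn. Its arguments: {"type":"object","properties":{"rows":{"type":"string"},"jaw":{"type":"number"},"force":{"type":"number"}},"required":["rows"]}

```bash
mkdir -p pics; ls; cat > h.py <<'E'
import numpy as np, cv2
from plant import sensors, eyes, finish_job
def cal(n):
    c=eyes.calibration(n); f=200/np.tan(np.radians(c['fov_y'])/2); return f,c['cx'],c['cy'],np.array(c['world_from_camera'])
def ray(c,u,v):
    f,cx,cy,T=c; d=T[:3,:3]@np.array([(u-cx)/f,(v-cy)/f,1]); return T[:3,3],d
def onplane(c,u,v,z):
    o,d=ray(c,u,v); return o+d*(z-o[2])/d[2]
def cloud(c,D):
    f,cx,cy,T=c; v,u=np.mgrid[:400,:640]; P=np.stack([(u-cx)/f*D,(v-cy)/f*D,D],-1); return P@T[:3,:3].T+T[:3,3]
def proj(c,p):
    f,cx,cy,T=c; q=T[:3,:3].T@(np.asarray(p)-T[:3,3]); return f*q[0]/q[2]+cx,f*q[1]/q[2]+cy
E
python3 - <<'E'
from h import *
s=sensors.get_state(); print(s)
for n in ['top','side','wrist']:
    c=cal(n); p,d=eyes.snapshot(n); np.savez(f'pics/{n}0.npz',p=p,d=d,T=c[3],k=c[:3]); cv2.imwrite(f'pics/{n}0.png',p[...,::-1]); print(n,c[:3],c[3].round(3).tolist(),(d>0).mean())
E
```

```text
pics
{'clock': 0.0, 'q': array([ 1.24780399,  0.69000484, -0.19449489,  1.56638734,  0.15732135,
        0.90250484, -0.2150969 ]), 'qd': array([ 2.21082703e-04,  2.72826792e-05, -1.01655466e-03,  1.57061686e-03,
       -2.16937140e-03,  9.03514803e-04, -2.00106546e-03]), 'joint_torque': array([-3.52581837e-04, -5.27555859e+01, -1.26687717e+00, -1.53427720e+01,
       -5.25235967e-02,  6.45962762e-03,  2.03332570e-04]), 'tool_pos': array([ 0.21799989, -0.58504309,  0.23788501]), 'eef_rot': array([ 9.84121007e-01,  1.77496285e-01, -2.51611990e-04, -9.21879646e-04]), 'contact_force': array([-0.06658329, -0.04674501,  0.39717719]), 'moment': array([0.018818  , 0.00049936, 0.02293966]), 'finger_force': 0.0, 'opening': 1.0024778572830522}
top (np.float64(500.3747209502076), 316.2770951326426, 197.5270189112743) [[-0.028, -0.978, 0.208, 0.27], [-1.0, 0.028, -0.003, -0.039], [-0.003, -0.208, -0.978, 1.481], [0.0, 0.0, 0.0, 1.0]] 0.99593359375
side (np.float64(516.3114065168216), 321.8329502864674, 204.30449944928222) [[-0.752, -0.439, 0.491, -0.191], [-0.659, 0.489, -0.572, 0.869], [0.011, -0.754, -0.657, 1.11], [0.0, 0.0, 0.0, 1.0]] 0.99525
wrist (np.float64(347.5211765596107), 321.29700861236324, 196.6582739241666) [[0.35, -0.897, -0.272, 0.288], [-0.937, -0.335, -0.099, -0.558], [-0.002, 0.289, -0.957, 0.384], [0.0, 0.0, 0.0, 1.0]] 0.99601953125
```

View pics/top0.png

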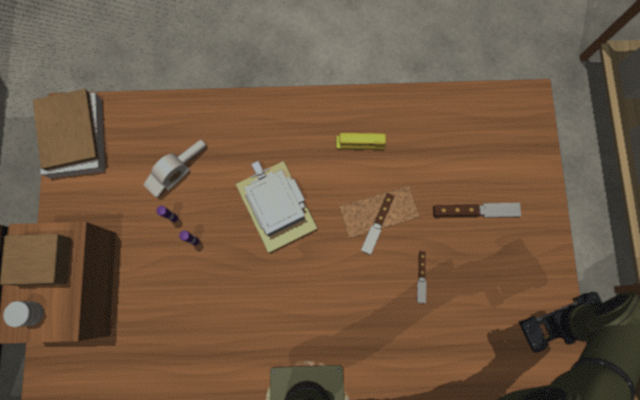

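View pics/side0.png

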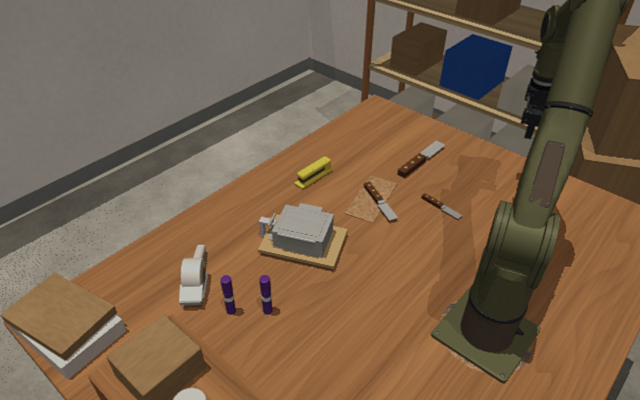

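Top view: three opener look-alikes – large at (477,210), middle one on the mat at (377,223), small at (422,277). The middle-sized one on the cork mat is meant. The tin is at (275,203) with its clamp at (257,168), and its tab faces right at about (302,204). Stapler is at (361,141), tape gun at (172,172), markers at (167,214) and (190,238).

```bash
python3 - <<'E'
from h import *
def rect(P,m,name):
    q=P[m][:,:2].astype(np.float32)*1000
    r=cv2.minAreaRect(q); b=cv2.boxPoints(r); print(name,m.sum(),'c',np.round(r[0],1),'size',np.round(r[1],1),'ang',round(r[2],1),'zmed',(np.median(P[m][:,2])*1e3).round(1)); return r
for n in ['top','side']:
    z=np.load(f'pics/{n}0.npz'); p=z['p'];d=z['d'];c=(*z['k'],z['T']); P=cloud(c,d)
    hsv=cv2.cvtColor(p,cv2.COLOR_RGB2HSV).astype(int)
    tab=(abs(P[...,0]-.4)<.03)&(abs(P[...,1])<.2); print(n,'table z',(np.median(P[tab][:,2])*1e3).round(1))
    grey=(hsv[...,1]<45)&(hsv[...,2]>90)
    def at(lo,hi,x0,x1,y0,y1): return (P[...,2]>lo)&(P[...,2]<hi)&(P[...,0]>x0)&(P[...,0]<x1)&(P[...,1]>y0)&(P[...,1]<y1)
    cr=cloud(c,d)
    ws=at(-.01,.3,.2,.8,-.6,.4)
    # blades
    m=(ws&grey&(P[...,2]<.035)).astype(np.uint8)
    k,lab,st,ce=cv2.connectedComponentsWithStats(m)
    for i in range(1,k):
        if st[i,4]>40: rect(P,lab==i,f'grey{i} px{ce[i].round(0)}')
    # tin top
    m=(at(.084,.1,.2,.8,-.1,.4)&grey).astype(np.uint8); k,lab,st,ce=cv2.connectedComponentsWithStats(m)
    for i in range(1,k):
        if st[i,4]>40: rect(P,lab==i,f'lid{i} px{ce[i].round(0)}')
    # board
    m=at(.018,.034,.2,.8,-.1,.4)&(hsv[...,1]>50)&(hsv[...,2]>90); 
    k,lab,st,ce=cv2.connectedComponentsWithStats(m.astype(np.uint8))
    for i in range(1,k):
        if st[i,4]>60: rect(P,lab==i,f'board{i} px{ce[i].round(0)}')
t=cv2.imread('pics/top0.png'); a=cv2.resize(t[170:320,230:530],None,fx=2.6,fy=2.6,interpolation=cv2.INTER_CUBIC); cv2.imwrite('pics/crop1.png',a)
E
```

```text
top table z 0.1
grey1 px[200. 145.] 58 c [750.5 310.1] size [23.6 36.6] ang 41.5 zmed 31.0
grey42 px[492. 210.] 317 c [ 531.3 -560.3] size [78.8 40.8] ang 88.2 zmed 16.0
grey48 px[371. 238.] 317 c [ 457.4 -202.1] size [30.7 90.8] ang 64.4 zmed 15.6
grey52 px[421. 290.] 201 c [ 303.3 -338.7] size [22.9 71.5] ang 85.3 zmed 9.6
lid1 px[167. 167.] 187 c [672.1 392.5] size [50.6 50.4] ang 44.9 zmed 89.5
lid5 px[275. 201.] 2419 c [562.4  72.8] size [151.2 145.2] ang 25.1 zmed 92.8
board2 px[280. 169.] 174 c [674.6  65.1] size [85.7 46.9] ang 77.4 zmed 25.6
board3 px[279. 224.] 1130 c [559.7  78. ] size [231.  159.5] ang 24.8 zmed 25.8
side table z -1.3
grey1 px[429. 152.] 108 c [ 529.6 -565.1] size [41.1 67.5] ang 3.3 zmed 14.9
grey2 px[387. 210.] 185 c [ 456.8 -208.9] size [ 43.6 101.7] ang 57.5 zmed 14.6
grey3 px[451. 212.] 108 c [ 301.9 -342.7] size [36.3 73.3] ang 87.9 zmed 8.3
grey9 px[201. 248.] 43 c [749.1 311.3] size [21.9 40.7] ang 47.0 zmed 32.2
grey15 px[204. 284.] 46 c [659.9 369.4] size [ 7.1 82.1] ang 42.8 zmed 5.0
lid1 px[303. 223.] 1668 c [563.1  71.4] size [150.8 151.3] ang 24.4 zmed 91.4
lid3 px[193. 264.] 143 c [671.3 392.4] size [47.3 50.7] ang 45.9 zmed 88.5
board2 px[309. 249.] 1122 c [559.   80.3] size [232.5 163.2] ang 26.2 zmed 23.9
```

View pics/crop1.png

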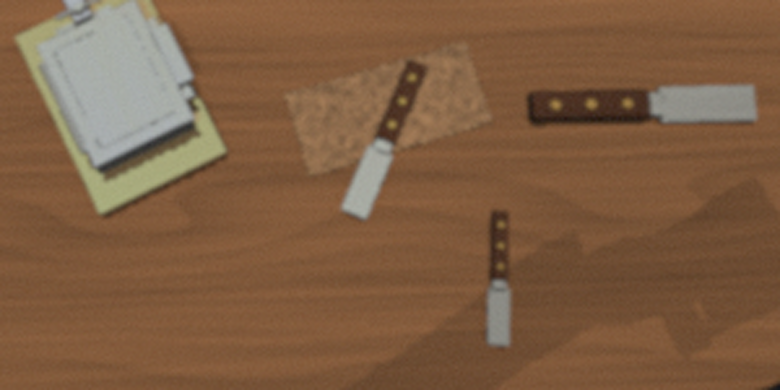

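The enlarged crop confirms it: the middle-sized opener lies across the mat, its handle at about (385,205) and blade tip at about (369,250) in the full picture. The tin's tab and ledge face it at about (302,203). I'll move above the opener.

>>> send_rows(rows="0.7 -0.36 0 -0.186;0.7 -0.36 0 -0.186;0.7 -0.36 0 -0.186;0.7 -0.36 0 -0.186;0.7 -0.36 0 -0.186;0.7 -0.36 0 -0.186;0.7 -0.36 0 -0.186;0.7 -0.36 0 -0.186;0.7 -0.36 0 -0.186;0.7 -0.36 0 -0.186")

```text
clock: 0.98
tool_pos: [0.3772, -0.4109, 0.2384]
eef_rot: [0.721, 0.693, -0.0, -0.0]
contact_force: [0.4, 0.5, -0.5]
opening: 1.002
finger_force: 0.0
```

```bash
cat >> h.py <<'E'
from scipy.spatial.transform import Rotation as R
def goto(p,yaw):
    s=sensors.get_state(); M=R.from_quat(s['eef_rot']); y0=np.degrees(np.arctan2(M.as_matrix()[1,0],M.as_matrix()[0,0]))
    t=np.radians(y0); A=np.array([[np.cos(t),np.sin(t),0],[np.sin(t),-np.cos(t),0],[0,0,-1]])
    print('clock',round(s['clock'],2),'pos',s['tool_pos'].round(4),'yaw',y0.round(2),'q7',s['q'][6].round(2),'F',s['contact_force'].round(1),'open',round(s['opening'],3))
    dy=(yaw-y0+180)%360-180
    print('row',((A.T@(np.array(p)-s['tool_pos']))/.3).round(4),(-dy/360).round(4))
E
python3 -c "
from h import *
goto([.534,-.239,.16],154.4)"
```

```text
clock 0.98 pos [ 0.3772 -0.4109  0.2384] yaw 87.75 q7 0.31 F [ 0.4  0.5 -0.5] open 1.002
row [0.5929 0.4998 0.2614] -0.1851
```

>>> send_rows(rows="0.593 0.5 0.26 -0.185;0.593 0.5 0.26 -0.185;0.593 0.5 0.26 -0.185;0.593 0.5 0.26 -0.185;0.593 0.5 0.26 -0.185;0.593 0.5 0.26 -0.185;0.593 0.5 0.26 -0.185;0.593 0.5 0.26 -0.185;0.593 0.5 0.26 -0.185;0.593 0.5 0.26 -0.185")

```text
clock: 1.82
tool_pos: [0.5351, -0.2401, 0.1601]
eef_rot: [0.222, 0.975, 0.0, -0.001]
contact_force: [0.5, 0.1, -0.9]
opening: 1.0
finger_force: 0.0
```

```bash
python3 - <<'E'
from h import *
goto([.534,-.239,.16],154.4)
c=cal('wrist'); p,d=eyes.snapshot('wrist'); np.savez('pics/w1.npz',p=p,d=d,T=c[3],k=c[:3]); cv2.imwrite('pics/w1.png',p[...,::-1])
E
```

```text
clock 1.82 pos [ 0.5351 -0.2401  0.1601] yaw 154.34 q7 0.81 F [ 0.5  0.1 -0.9] open 1.0
row [0.0048 0.0017 0.0002] -0.0002
```

View pics/w1.png

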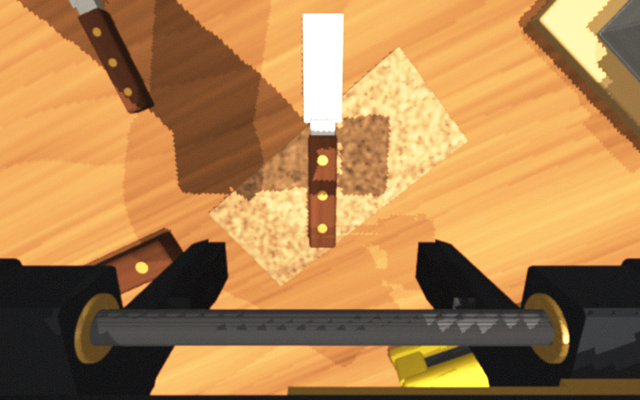

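The wrist view shows the opener upright in the picture, tip at (323,14) and handle from row 135 to 247 at column 322. The mat has corners at (401,47), (466,140), (281,285) and (210,212).

```bash
python3 - <<'E'
from h import *
z=np.load('pics/w1.npz'); p=z['p'];d=z['d'];c=(*z['k'],z['T']); P=cloud(c,d)*1e3
hsv=cv2.cvtColor(p,cv2.COLOR_RGB2HSV).astype(int)
v,u=np.mgrid[:400,:640]
bl=(v<122)&(abs(u-322)<40)&(hsv[...,1]<40)&(hsv[...,2]>180)
hd=(v>128)&(v<252)&(abs(u-322)<22)&(P[...,2]>14)
f=lambda u,v,zz:(onplane(c,u,v,zz)*1e3).round(1)
def pxrect(m):
    cs,_=cv2.findContours(m.astype(np.uint8),cv2.RETR_EXTERNAL,cv2.CHAIN_APPROX_NONE); k=max(cs,key=cv2.contourArea)[:,0]
    return k
for n,m,zz in(('blade',bl,.0153),('handle',hd,.024)):
    k=pxrect(m); q=np.array([onplane(c,a,b,zz)[:2] for a,b in k],np.float32)*1e3; r=cv2.minAreaRect(q)
    print(n,'c',np.round(r[0],1),'size',np.round(r[1],1),'ang',round(r[2],1),'depth z',np.median(P[m][:,2]).round(1),cv2.boxPoints(r).round(1).tolist())
for a,b in((401,47),(466,140),(281,285),(210,212)): print('mat',f(a,b,.004),'depth z',P[b,a].round(1))
m=(v>110)&(v<280)&(u>215)&(u<460)&(P[...,2]<8)&(P[...,2]>2.5); 
r=cv2.minAreaRect(P[m][:,:2].astype(np.float32));print('mat?',r,np.median(P[m][:,2]))
E
```

```text
blade c [ 452.9 -198.7] size [30.6 79.1] ang 64.4 depth z 15.1 [[410.6000061035156, -195.39999389648438], [481.8999938964844, -229.60000610351562], [495.20001220703125, -202.0], [423.8999938964844, -167.8000030517578]]
handle c [ 540.2 -240.3] size [ 24.3 103.1] ang 64.5 depth z 23.7 [[488.3999938964844, -229.0], [581.5, -273.5], [592.0, -251.5], [498.8999938964844, -207.10000610351562]]
mat [ 464.2 -134.     4. ] depth z [ 464.1 -132.8   -1.2]
mat [ 557.7 -111.1    4. ] depth z [ 557.8 -110.9    3.5]
mat [ 614.1 -321.     4. ] depth z [ 614.1 -321.     4. ]
mat [ 518.6 -344.7    4. ] depth z [ 518.8 -345.3    2.8]
mat? ((520.2549438476562, -233.47222900390625), (138.56629943847656, 220.03564453125), 14.851831436157227) 3.839705917214109
```

```bash
python3 -c "
from h import *
goto([.5205,-.231,.009],154.45)"
```

```text
clock 1.87 pos [ 0.5349 -0.2403  0.1601] yaw 154.23 q7 0.8 F [-0.1 -0.3  0.2] open 0.999
row [0.0568 0.0068 0.5036] -0.0006
```

>>> send_rows(rows="0.057 0.007 0.1 0;0.057 0.007 0.2 0;0.057 0.007 0.3 0;0.057 0.007 0.38 0;0.057 0.007 0.44 0;0.057 0.007 0.48 0;0.057 0.007 0.503 0;0.057 0.007 0.503 0")

```text
clock: 2.53
tool_pos: [0.5203, -0.2307, 0.0088]
eef_rot: [0.225, 0.974, -0.0, -0.001]
contact_force: [-0.1, 1.0, 0.2]
opening: 1.0
finger_force: 0.0
```

```bash
python3 -c "
from h import *
goto([.5205,-.231,.0065],154.45)"
```

```text
clock 2.53 pos [ 0.5203 -0.2307  0.0088] yaw 153.98 q7 0.56 F [-0.1  1.   0.2] open 1.0
row [-0.001  -0.0008  0.0078] -0.0013
```

>>> send_rows(rows="0 0 0.008 -0.0013;0 0 0.008 -0.0013;0 0 0.008 -0.0013;0 0 0.008 -0.0013;0 0 0.008 -0.0013;0 0 0.008 -0.0013;0 0 0.008 -0.0013;0 0 0.008 -0.0013;0 0 0.008 -0.0013;0 0 0.008 -0.0013", jaw=1, force=60)

```text
clock: 3.37
tool_pos: [0.5207, -0.231, 0.0074]
eef_rot: [0.221, 0.975, -0.0, -0.0]
contact_force: [-0.4, 0.7, 3.1]
opening: 0.268
finger_force: 32.3
```

>>> send_rows(rows="0 0 -0.03 0;0 0 -0.1 0;0 0 -0.2 0;0 0 -0.3 0;0 0 -0.37 0;0 0 -0.37 0;0 0 -0.37 0;0 0 -0.37 0")

```text
clock: 4.03
tool_pos: [0.5199, -0.231, 0.1178]
eef_rot: [0.221, 0.975, -0.0, -0.001]
contact_force: [-0.4, 1.2, -1.6]
opening: 0.262
finger_force: 60.0
```

```bash
cat >> h.py <<'E'
def snap(n,tag):
    c=cal(n); p,d=eyes.snapshot(n); np.savez(f'pics/{tag}.npz',p=p,d=d,T=c[3],k=c[:3]); cv2.imwrite(f'pics/{tag}.png',p[...,::-1]); return p,d,c,cloud(c,d)
def intool(Q):
    s=sensors.get_state(); M=R.from_quat(s['eef_rot']).as_matrix(); return (Q-s['tool_pos'])@M
def blade(tag):
    "tip and tilt of the held blade in TCP frame (mm), by wrist depth"
    p,d,c,P=snap('wrist',tag); hsv=cv2.cvtColor(p,cv2.COLOR_RGB2HSV); Q=intool(P)*1e3
    m=(hsv[...,1]<45)&(abs(Q[...,1])<25)&(Q[...,0]>30)&(Q[...,0]<130)&(abs(Q[...,2]+8)<22)
    q=Q[m]; r=cv2.minAreaRect(q[:,:2].astype(np.float32)); print('blade px',m.sum(),'c',np.round(r[0],1),'size',np.round(r[1],1),'ang',round(r[2],1))
    k=np.polyfit(q[:,0],q[:,2],1); print('x max',np.percentile(q[:,0],99.5).round(1),'z=%.4f x + %.1f'%tuple(k),'tilt deg',np.degrees(np.arctan(k[0])).round(2))
    return p
E
python3 -c "
from h import *
blade('w2')
goto([.6477,-.1117,.12],114.8)"
```

```text
blade px 15732 c [68.1  1.2] size [76.4 30.2] ang 0.2
x max 105.8 z=0.0206 x + -9.8 tilt deg 1.18
clock 4.08 pos [ 0.5197 -0.2309  0.1173] yaw 154.47 q7 0.72 F [-0.4  0.2 -2.6] open 0.264
row [-0.214   0.5424 -0.0091] 0.1102
```

View pics/w2.png

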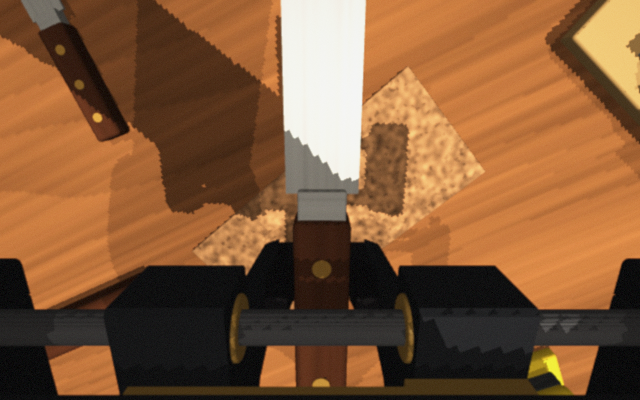

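```bash
python3 - <<'E'
from h import *
z=np.load('pics/w2.npz'); c=(*z['k'],z['T']); s=sensors.get_state(); zt=s['tool_pos'][2]
for v,zz in((191,zt+.0085),(221,zt+.017),(269,zt+.0185)):
    print(v,(intool(onplane(c,322,v,zz))*1e3).round(1))
E
```

```text
191 [35.6  1.2 -8.4]
221 [ 25.7   1.1 -16.9]
269 [  5.3   1.2 -18.5]
```

>>> send_rows(rows="-0.214 0.542 -0.01 0.11;-0.214 0.542 -0.01 0.11;-0.214 0.542 -0.01 0.11;-0.214 0.542 -0.01 0.11;-0.214 0.542 -0.01 0.11;-0.214 0.542 -0.01 0.11;-0.214 0.542 -0.01 0.11;-0.214 0.542 -0.01 0.11")

```text
clock: 4.75
tool_pos: [0.6476, -0.1121, 0.1198]
eef_rot: [0.537, 0.843, -0.001, -0.001]
contact_force: [-0.6, -0.3, -0.3]
opening: 0.265
finger_force: 60.0
```

```bash
python3 - <<'E'
from h import *
goto([.6477,-.1117,.12],114.8)
for n in('wrist','side','top'): snap(n,n+'3')
s=sensors.get_state(); M=R.from_quat(s['eef_rot']).as_matrix()
tip=s['tool_pos']+M@[.115,0.001,-.0065]
a=cv2.imread('pics/side3.png'); c=cal('side'); u,v=proj(c,tip); print('tip px',u,v,tip)
x0,y0=int(u)-60,int(v)-60; x0=max(x0,0);y0=max(y0,0)
cr=cv2.resize(a[y0:y0+120,x0:x0+120],(480,480),interpolation=cv2.INTER_CUBIC)
w=cv2.imread('pics/wrist3.png')[:,:]; w=cv2.resize(w,(320,200))
cv2.imwrite('pics/m3.png',np.hstack([cr,np.vstack([w,np.zeros((280,320,3),np.uint8)])])); print(x0,y0)
E
```

```text
clock 4.75 pos [ 0.6476 -0.1121  0.1198] yaw 115.01 q7 0.07 F [-0.6 -0.3 -0.3] open 0.265
row [ 0.001   0.0007 -0.0008] 0.0006
tip px 312.1240118329019 192.4605439612072 [ 0.60044043 -0.00811939  0.12718457]
252 132
```

View pics/m3.png

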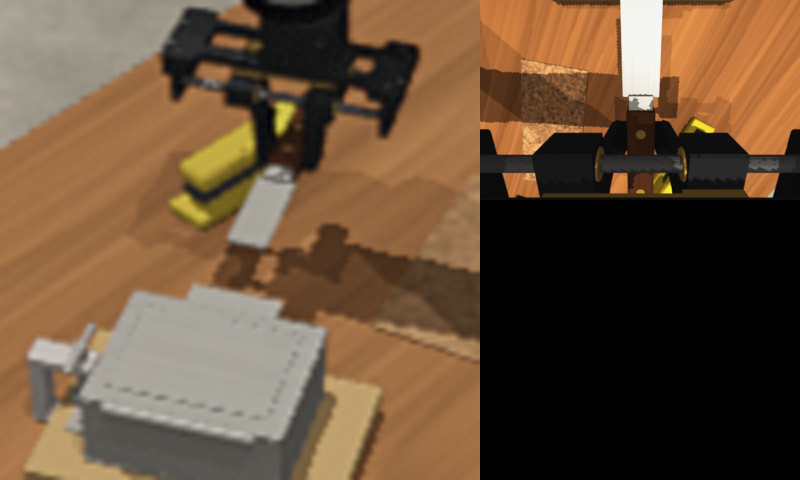

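Side view: the blade end at crop (245,243) agrees with my prediction (240,240) and points at the tab's middle at about crop (235,303). I'll check the tab's front edge in the tin frame from both views, then work out the insertion.

```bash
cat >> h.py <<'E'
TA=np.radians(114.9); TO=np.array([.5595,.079]); TX=np.array([np.cos(TA),np.sin(TA)]); TY=np.array([-TX[1],TX[0]])
def tin(P): q=P[...,:2]-TO; return np.stack([q@TX,q@TY,P[...,2]],-1)*1e3
def wpos(x,y,z): "tin mm -> world m"; q=TO+(x*TX+y*TY)/1e3; return [q[0],q[1],z/1e3]
E
python3 - <<'E'
from h import *
for n in('top0','side0','top3','side3'):
    z=np.load(f'pics/{n}.npz'); c=(*z['k'],z['T']); Q=tin(cloud(c,z['d']))
    lid=(abs(Q[...,2]-91)<4)&(abs(Q[...,0])<95)&(abs(Q[...,1])<85)
    q=Q[lid]; t=q[q[:,0]<-66]; b=q[(abs(q[:,0])<40)]
    print(n,'tab xmin',np.percentile(t[:,0],[1,5]).round(1),'tab y',np.percentile(t[:,1],[2,98]).round(1),'lid y',np.percentile(b[:,1],[1,99]).round(1),'lid x max',np.percentile(q[:,0],99).round(1),'z',np.median(q[:,2]).round(1))
    for x in(-75,-30,30,): pass
    e=[np.percentile(b[abs(b[:,0]-x)<5][:,1],99) for x in(-35,-15,15,35)]; print(np.round(e,1))
goto(wpos(-90-114.5,1.2,76),114.9)
E
```

```text
top0 tab xmin [-79.3 -79. ] tab y [-34.3  33.2] lid y [-73.4  74.8] lid x max 63.8 z 92.0
[74.  74.7 72.7 73.3]
side0 tab xmin [-83.4 -80.6] tab y [-32.4  32.9] lid y [-73.5  73.5] lid x max 65.7 z 91.3
[73.3 75.1 73.7 72.6]
top3 tab xmin [-79.2 -78.9] tab y [-34.1  33.3] lid y [-73.5  74.6] lid x max 63.8 z 92.0
[74.  74.5 74.8 73.7]
side3 tab xmin [-81.4 -79.4] tab y [-33.1  32.6] lid y [-73.4  73.8] lid x max 65.1 z 91.3
[73.7 73.9 73.5 73.3]
clock 4.9 pos [ 0.6479 -0.1129  0.1207] yaw 114.88 q7 0.07 F [-0.1  1.  -1.5] open 0.266
row [ 0.0225 -0.002   0.1488] -0.0001
```

>>> send_rows(rows="0.022 -0.002 0.04 0;0.022 -0.002 0.09 0;0.022 -0.002 0.147 0;0.022 -0.002 0.147 0;0.022 -0.002 0.147 0;0.022 -0.002 0.147 0")

```text
clock: 5.4
tool_pos: [0.6459, -0.1064, 0.078]
eef_rot: [0.538, 0.843, 0.0, 0.0]
contact_force: [0.4, -0.3, -1.3]
opening: 0.263
finger_force: 60.0
```

```bash
cat >> h.py <<'E'
def bladeworld(n,tag):
    "held blade in tin frame, seen by a fixed camera"
    p,d,c,P=snap(n,tag); Q=tin(P); hsv=cv2.cvtColor(p,cv2.COLOR_RGB2HSV); q0=intool(P)*1e3
    m=(hsv[...,1]<50)&(hsv[...,2]>80)&(abs(q0[...,1]-1)<17)&(q0[...,0]>42)&(q0[...,0]<125)&(abs(q0[...,2]+7)<14)
    q=Q[m]; k=np.polyfit(q[:,0],q[:,2],1); xm=np.percentile(q[:,0],99); print(n,m.sum(),'tip x',xm.round(1),'y',np.median(q[:,1]).round(1),'top z at tip',np.polyval(k,xm).round(1),'tilt',np.degrees(np.arctan(k[0])).round(2))
E
python3 - <<'E'
from h import *
bladeworld('side','s4'); bladeworld('top','t4')
goto(wpos(-64-114.5,1.2,76.5),114.9)
E
```

```text
side 159 tip x -80.9 y 0.5 top z at tip 84.7 tilt 0.54
top 255 tip x -91.0 y 0.1 top z at tip 86.3 tilt 0.69
clock 5.5 pos [ 0.6463 -0.1062  0.0785] yaw 114.85 q7 0.03 F [ 0.7  0.8 -1.4] open 0.265
row [ 0.0869 -0.0066  0.0068] -0.0001
```

>>> send_rows(rows="0 -0.006 0.0075 0;0 -0.006 0.0075 0;0.02 -0.006 0.0075 0;0.04 -0.006 0.0075 0;0.055 -0.006 0.0075 0;0.07 -0.006 0.0075 0;0.08 -0.006 0.0075 0;0.087 -0.006 0.0075 0;0.087 -0.006 0.0075 0")

```text
clock: 6.25
tool_pos: [0.6327, -0.0823, 0.0751]
eef_rot: [0.538, 0.843, 0.0, -0.0]
contact_force: [-0.4, 0.5, -2.2]
opening: 0.267
finger_force: 60.0
```

```bash
python3 - <<'E'
from h import *
print(tin(sensors.get_state()['tool_pos']).round(1))
goto(wpos(-64-114.5,1.2,76.5),114.9)
a=snap('side','s5')[0]; c=cal('side'); u,v=map(int,proj(c,wpos(-80,0,85)))
cv2.imwrite('pics/s5c.png',cv2.resize(a[v-40:v+40,u-50:u+50,::-1],None,fx=6,fy=6,interpolation=cv2.INTER_CUBIC))
E
```

```text
[-177.1    1.5   75.1]
clock 6.25 pos [ 0.6327 -0.0823  0.0751] yaw 114.93 q7 -0.03 F [-0.4  0.5 -2.2] open 0.267
row [-0.0046  0.001  -0.0046] 0.0001
```

View pics/s5c.png

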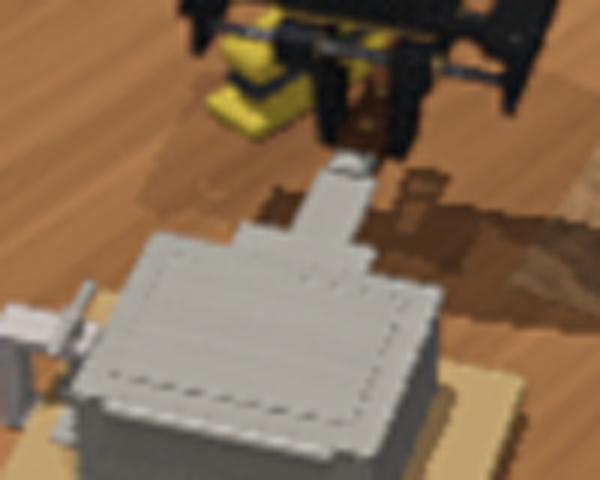

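The crop shows the blade passing under the middle of the tab at about crop (330,240), with no notable force. Next I'll compute the arc rows for the lift.

```bash
cat >> h.py <<'E'
def arc(a0,degs,r=122,tip=(114.5,6.5)):
    "rows along the arc from the present pose; angles in degrees"
    t=tin(sensors.get_state()['tool_pos']); tx,tz=t[0]+tip[0],t[2]+tip[1]; print('tip now',tx.round(1),t[1].round(1),tz.round(1))
    for a in degs:
        A=np.radians(a); x=60-r*np.cos(A)-2*np.sin(A); z=90+r*np.sin(A)-2*np.cos(A)-1.25
        print(a,'%.3f 0 %.3f 0;'%((x-tx)/300,-(z-tz)/300))
E
python3 -c "
from h import *
arc(0,[0,2,4,6,9,12,15,18,21,24])"
```

```text
tip now -63.2 1.6 81.6
0 0.004 0 -0.017 0;
2 0.004 0 -0.031 0;
4 0.004 0 -0.046 0;
6 0.005 0 -0.060 0;
9 0.008 0 -0.081 0;
12 0.011 0 -0.102 0;
15 0.016 0 -0.123 0;
18 0.022 0 -0.143 0;
21 0.029 0 -0.163 0;
24 0.036 0 -0.183 0;
```

>>> send_rows(rows="0 0 -0.01 0;0 0 -0.017 0;0 0 -0.024 0;0 0 -0.031 0;0 0 -0.038 0;0.001 0 -0.046 0;0.002 0 -0.053 0;0.003 0 -0.06 0;0.005 0 -0.07 0;0.008 0 -0.081 0")

```text
clock: 7.13
tool_pos: [0.6318, -0.0814, 0.0996]
eef_rot: [0.538, 0.843, -0.0, 0.0]
contact_force: [0.4, -1.4, -2.9]
opening: 0.265
finger_force: 60.0
```

```bash
cat >> h.py <<'E'
def lidang(tag,n='side'):
    p,d,c,P=snap(n,tag); Q=tin(P); hsv=cv2.cvtColor(p,cv2.COLOR_RGB2HSV)
    rr=np.hypot(Q[...,0]-60,Q[...,2]-90); a=np.degrees(np.arctan2(Q[...,2]-92,60-Q[...,0]))
    m=(hsv[...,1]<60)&(Q[...,2]>84)&(abs(Q[...,1])<72)&(abs(Q[...,1])>22)&(rr>50)&(rr<142)&(a>-5)
    h,e=np.histogram(a[m],np.arange(-5,130,3)); i=h.argmax(); w=m&(abs(a-e[i]-1.5)<6); print(n,'lid angle',np.median(a[w]).round(1),w.sum())
E
python3 - <<'E'
from h import *
lidang('s6'); lidang('t6','top'); blade('w6')
print(sensors.get_state()['contact_force'].round(1)); arc(0,[6,9,12,15,18,21,24,27,30,33])
E
```

```text
side lid angle 8.0 680
top lid angle 9.3 908
blade px 17410 c [68.  -0.1] size [75.9 50. ] ang 0.1
x max 105.5 z=-0.0429 x + -5.7 tilt deg -2.45
[ 0.4 -0.4 -3.2]
tip now -60.9 1.6 106.2
6 -0.002 0 0.022 0;
9 0.000 0 0.001 0;
12 0.004 0 -0.020 0;
15 0.008 0 -0.041 0;
18 0.014 0 -0.061 0;
21 0.021 0 -0.081 0;
24 0.029 0 -0.101 0;
27 0.038 0 -0.120 0;
30 0.048 0 -0.139 0;
33 0.058 0 -0.158 0;
```

>>> send_rows(rows="0.004 0 -0.02 0;0.008 0 -0.041 0;0.014 0 -0.061 0;0.021 0 -0.081 0;0.029 0 -0.101 0;0.038 0 -0.12 0;0.048 0 -0.139 0;0.058 0 -0.158 0;0.058 0 -0.158 0")

```text
clock: 8.03
tool_pos: [0.6248, -0.0638, 0.1482]
eef_rot: [0.538, 0.843, 0.001, 0.0]
contact_force: [-0.2, -0.2, -2.0]
opening: 0.267
finger_force: 60.0
```

```bash
python3 - <<'E'
from h import *
lidang('s7'); lidang('t7','top')
print(sensors.get_state()['contact_force'].round(1)); arc(0,[33,36,39,42,45,48,51,54,57,60])
E
```

```text
side lid angle 32.8 854
top lid angle 34.1 846
[-0.4 -1.1 -1.2]
tip now -42.7 1.0 153.8
33 -0.002 0 0.001 0;
36 0.010 0 -0.017 0;
39 0.022 0 -0.034 0;
42 0.036 0 -0.050 0;
45 0.050 0 -0.066 0;
48 0.065 0 -0.081 0;
51 0.081 0 -0.095 0;
54 0.098 0 -0.108 0;
57 0.115 0 -0.121 0;
60 0.133 0 -0.132 0;
```

>>> send_rows(rows="0.01 0 -0.017 0;0.022 0 -0.034 0;0.036 0 -0.05 0;0.05 0 -0.066 0;0.065 0 -0.081 0;0.081 0 -0.095 0;0.098 0 -0.108 0;0.115 0 -0.121 0;0.133 0 -0.132 0;0.133 0 -0.132 0")

```text
clock: 8.97
tool_pos: [0.6075, -0.0271, 0.1873]
eef_rot: [0.537, 0.843, 0.001, 0.0]
contact_force: [-0.2, -0.7, -2.3]
opening: 0.267
finger_force: 60.0
```

```bash
python3 - <<'E'
from h import *
lidang('s8'); lidang('t8','top')
print(sensors.get_state()['contact_force'].round(1)); arc(0,[60,64,68,72,76,80,84,88,92,96,100,102],r=118)
E
```

```text
side lid angle 60.2 915
top lid angle 61.4 560
[-0.9 -0.1 -2.1]
tip now -2.9 1.3 193.3
60 0.007 0 0.011 0;
64 0.031 0 -0.002 0;
68 0.056 0 -0.014 0;
72 0.082 0 -0.024 0;
76 0.108 0 -0.032 0;
80 0.135 0 -0.038 0;
84 0.162 0 -0.042 0;
88 0.189 0 -0.045 0;
92 0.217 0 -0.045 0;
96 0.244 0 -0.044 0;
100 0.272 0 -0.040 0;
102 0.285 0 -0.038 0;
```

>>> send_rows(rows="0.025 0 -0.005 0;0.05 0 -0.014 0;0.08 0 -0.024 0;0.108 0 -0.032 0;0.135 0 -0.038 0;0.162 0 -0.042 0;0.19 0 -0.045 0;0.217 0 -0.045 0;0.244 0 -0.044 0;0.27 0 -0.04 0")

```text
clock: 9.9
tool_pos: [0.5733, 0.0456, 0.1984]
eef_rot: [0.538, 0.843, 0.0, -0.0]
contact_force: [0.6, -1.1, -0.4]
opening: 0.267
finger_force: 60.0
```

```bash
python3 - <<'E'
from h import *
lidang('s9'); lidang('t9','top')
print(sensors.get_state()['contact_force'].round(1)); arc(0,[96,100,102,104],r=118)
E
```

```text
side lid angle 101.4 609
top lid angle 100.3 309
[ 0.3 -1.  -2.4]
tip now 79.9 1.4 204.7
96 -0.032 0 -0.005 0;
100 -0.004 0 -0.002 0;
102 0.009 0 0.000 0;
104 0.023 0 0.003 0;
```

View pics/s9.png

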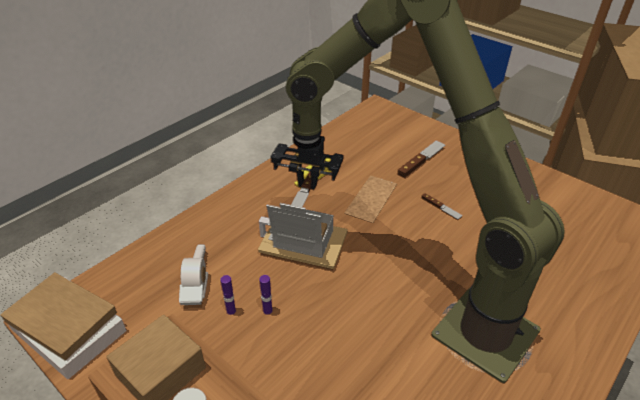

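The lid stands at about 101°, past upright (side view, around (300,225)). I'll withdraw straight back now.

>>> send_rows(rows="-0.03 0 0 0;-0.1 0 0 0;-0.2 0 0 0;-0.32 0 0 0;-0.44 0 0 0;-0.5 0 0 0;-0.5 0 0 0;-0.5 0 0 0")

```text
clock: 10.67
tool_pos: [0.6368, -0.0939, 0.1977]
eef_rot: [0.54, 0.842, -0.0, -0.0]
contact_force: [-1.0, 0.2, -1.6]
opening: 0.266
finger_force: 60.0
```

```bash
python3 - <<'E'
from h import *
lidang('s10'); blade('w10')
goto([.5413,-.2374,.06],104.8)
E
```

```text
side lid angle 102.6 602
blade px 15738 c [68.   0.3] size [76.  30.3] ang 0.6
x max 105.4 z=0.0188 x + -9.0 tilt deg 1.07
clock 10.77 pos [ 0.6364 -0.0903  0.1982] yaw 114.94 q7 0.08 F [-0.6  0.2 -2.2] open 0.265
row [-0.311  -0.4942  0.4607] 0.0282
```

>>> send_rows(rows="-0.08 -0.12 0 0.028;-0.15 -0.24 0 0.028;-0.23 -0.36 0 0.028;-0.29 -0.46 0 0.028;-0.311 -0.494 0.06 0.028;-0.311 -0.494 0.16 0.028;-0.311 -0.494 0.27 0.028;-0.311 -0.494 0.38 0.028;-0.311 -0.494 0.46 0.028;-0.311 -0.494 0.46 0.028")

```text
clock: 11.6
tool_pos: [0.5385, -0.2357, 0.0563]
eef_rot: [0.609, 0.793, -0.001, -0.004]
contact_force: [-0.5, 0.2, -1.9]
opening: 0.266
finger_force: 60.0
```

```bash
python3 - <<'E'
from h import *
goto([.5413,-.2374,.009],104.8)
E
```

```text
clock 11.6 pos [ 0.5385 -0.2357  0.0563] yaw 104.97 q7 0.02 F [-0.5  0.2 -1.9] open 0.266
row [-0.0078  0.0074  0.1577] 0.0005
```

>>> send_rows(rows="0 0 0 0;0 0 0.04 0;0 0 0.08 0;0 0 0.11 0;0 0 0.135 0;0 0 0.15 0;0 0 0.16 0;0 0 0.16 0")

```text
clock: 12.27
tool_pos: [0.5413, -0.2384, 0.0118]
eef_rot: [0.61, 0.792, -0.0, -0.0]
contact_force: [0.4, 0.3, -2.0]
opening: 0.267
finger_force: 60.0
```

```bash
python3 - <<'E'
from h import *
goto([.5413,-.2374,.0075],104.8); goto([.5413,-.2374,.0075],104.8)
E
```

```text
clock 12.27 pos [ 0.5413 -0.2384  0.0118] yaw 104.79 q7 -0.02 F [ 0.4  0.3 -2. ] open 0.267
row [0.0032 0.0008 0.0142] -0.0
clock 12.27 pos [ 0.5413 -0.2384  0.0118] yaw 104.79 q7 -0.02 F [ 0.4  0.3 -2. ] open 0.267
row [0.0032 0.0008 0.0142] -0.0
```

>>> send_rows(rows="0 0 0.005 0;0 0 0.009 0;0 0 0.012 0;0 0 0.015 0;0 0 0.015 0;0 0 0.015 0")

```text
clock: 12.77
tool_pos: [0.5416, -0.2385, 0.0079]
eef_rot: [0.61, 0.792, 0.0, 0.0]
contact_force: [0.4, -0.3, -1.9]
opening: 0.266
finger_force: 60.0
```

>>> send_rows(rows="0 0 0.002 0;0 0 0.003 0;0 0 0.004 0;0 0 0.004 0")

```text
clock: 13.1
tool_pos: [0.5418, -0.2386, 0.0074]
eef_rot: [0.61, 0.792, -0.0, 0.0]
contact_force: [-1.0, 0.3, 5.0]
opening: 0.264
finger_force: 60.0
```

Contact made. Next I'll release, then rise straight up.

>>> send_rows(rows="0 0 0 0;0 0 0 0;0 0 0 0;0 0 0 0;0 0 0 0;0 0 0 0;0 0 0 0;0 0 0 0", jaw=-1)

```text
clock: 13.77
tool_pos: [0.5416, -0.2385, 0.0066]
eef_rot: [0.61, 0.792, -0.0, 0.0]
contact_force: [-0.2, 0.6, -0.1]
opening: 0.845
finger_force: 0.0
```

>>> send_rows(rows="0 0 -0.05 0;0 0 -0.15 0;0 0 -0.27 0;0 0 -0.4 0;0 0 -0.5 0;0 0 -0.55 0;0 0 -0.55 0;0 0 -0.55 0")

```text
clock: 14.43
tool_pos: [0.5417, -0.2388, 0.1721]
eef_rot: [0.61, 0.792, 0.0, 0.001]
contact_force: [-1.5, 1.2, -0.9]
opening: 0.998
finger_force: 0.0
```

```bash
python3 - <<'E'
from h import *
goto([.5413,-.2374,.17],104.8); lidang('s12'); lidang('t12','top'); p,d,c,P=snap('wrist','w12')
v,u=np.mgrid[:400,:640]; P=P*1e3; hsv=cv2.cvtColor(p,cv2.COLOR_RGB2HSV)
m=(v<245)&(abs(u-322)<35)&(P[...,2]>10)&(P[...,2]<40); q=P[m]
t=np.radians(104.8); w=(q[:,:2]-[538.7,-227.7])@np.array([[np.cos(t),-np.sin(t)],[np.sin(t),np.cos(t)]])
print('tool in mat frame x',np.percentile(w[:,0],[.5,99.5]).round(1),'y',np.percentile(w[:,1],[1,99]).round(1)); b=(w[:,0]>30); k=np.polyfit(w[b,0],q[b,2],1); print('blade slope deg',np.degrees(k[0]).round(2),'z',np.median(q[b,2]).round(1))
E
```

```text
clock 14.43 pos [ 0.5417 -0.2388  0.1721] yaw 104.77 q7 0.12 F [-1.5  1.2 -0.9] open 0.998
row [ 0.0048 -0.0001  0.0069] -0.0001
side lid angle 102.5 600
top lid angle 100.2 313
tool in mat frame x [-67.8 103.6] y [-15.3  13.8]
blade slope deg 0.05 z 15.1
```

View pics/w12.png

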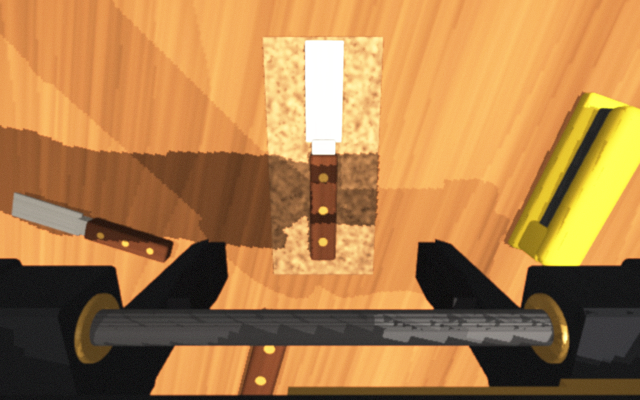

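The opener lies flat along the mat, handle end at (323,258) and tip at (325,40), with the blade level at z = 15.1 mm. The hand is clear and the lid is still at about 101°.

```bash
python3 -c "
from h import *
print(finish_job())"
```

```text
the job is handed in; nothing more can be done
None
```

The job is handed in: the lid stands at about 101°, past upright, and the opener lies flat on the cork mat with the gripper clear; I saw no sign that the hand touched the tin or that the stapler, tape gun or pens moved.

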